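# Shut the objective in its dry case

### The arm

A 6-joint arm with a two-finger parallel gripper is mounted at the origin on a cart in front of the work surface, level with it; the furniture and walls round the work are solid. World frame = base frame: x ahead of the robot, y to its left, z up, the work surface at z = 0. Lengths are in m, angles in rad, forces in N, time in s.
With the tool pointing down it reaches from about 0.25 to 0.775 m from the base axis. Payload 4 kg.
Tool frame: the origin (TCP) lies at the centre of the arm's flange, where the gripper is bolted on; the fingertips stand 199 mm ahead of it and the grasp point (between the pads) lies 180 mm ahead of it (robot.tcp_to_tips is the distance from the TCP to the fingertips, in m); z points along the fingers, y is the line along which they close (so a half turn about z gives the same grasp; the last joint's range is limited). The gripper opens to 94 mm and grips with 3 to 60 N. Pads are 16 mm wide; open, the fingers measure 119 mm over their backs; the gripper's body (75 mm by 177 mm) begins 78 mm behind the grasp point.
Start: joints at [-1.22, 0.087, 1.371, -0, 1.684, -0.103], TCP at [0.241, -0.494, 0.405] pointing down, gripper open.
Joint ranges: [-3.1, 3.1], [-0.76, 2.03], [0.27, 2.55], [-1.08, 4.22], [0.17, 2.65], [-2.57, 2.57]. Speed limits (rad/s): [2.79, 2.79, 3.14, 3.14, 3.14, 3.14].

### API

Orientations are given as [roll, pitch, yaw] about the fixed x, y, z axes, in that order (R = Rz(yaw) Ry(pitch) Rx(roll)).
In Python, from bench import telemetry, snapshot, ticket, robot gives the robot as it stands.
- The arm moves only by the tool apply_moves, never from a script. Its argument "moves" is a list that holds one entry, the list of rows, each a list of 5 numbers: the shift along the tool's x, y, z in units of 50 mm (1.0 is 50 mm), then the turn about the tool's z in units of 10 degrees (1.0 is 10 degrees), then the closure, from 0 (fully open) to 1 (shut). A call has 1 to 10 rows; each row is the pose to reach, as a shift and turn from the pose commanded when the call began, along the tool's axes at that moment; what a row does not reach only later rows make up. A row lasts 1/8 s, in which the tool goes at most 62.5 mm and 10.7 degrees, less where a joint would pass 70% of its speed; a pose out of reach is approached as far as the arm can. A call with a gripper value outside its range is refused whole. The fingers move at their own pace and stop on an object; the grip force is fixed at half the most. Time passes only in rows, so rows that repeat a pose let the fingers close. It gives the time, the measured TCP pose, the force, the opening and the grip force at its end, in the units of the state.
- telemetry.get_obs(): the state, without advancing time (a new reading comes with each control period).
- snapshot(name): name is "side" or "top" or "wrist"; returns a dict with "image" (480x640x3 uint8, red, green, blue), "fovy" (degrees; the focal length in pixels is half the picture's height over the tangent of half this angle, whatever the lens; pixels are square), "cx", "cy" (the principal point, pixels), "R" (3x3) and "t" (3): a world point X has camera coordinates R X + t. Camera axes: x right, y down, z forward; pixel columns grow to the right and rows downward; lengths in m; the calibration is good to about 2 mm. A picture is of the moment at which its call begins. There is no depth.
- ticket.close_job(): hands the job in; it is judged then, once.
The state is a dict: "time": time; "joint_positions": joint angles; "qvel": joint speeds; "joint_torque": joint torques, N m; "tool_pos": TCP position; "ee_rot": TCP orientation; "wrist_force": force on the tool from outside, world axes, zero at the start; "wrist_torque": the same for the moment, N m; "width": finger opening in m; "finger_force": force on a finger pad.
Only numpy, scipy, OpenCV 4.12 (cv2) and the standard library are available. Lean on these libraries where they do the work, as an engineer would, in place of code of your own. Each camera call takes 0.05 s, during which the arm holds its last target. There are 200 camera calls.

### The job

Stand the spare microscope objective upright in the round well of the open dry case, then swing the yellow lid over and press it down against its rubber gasket until the latch catches and the lid stays shut when you let go. Ease it home gently: do not slam the lid, do not force it (never push on the lid or case with more than 20 N), and do not displace the two loose brown bottles standing beside it or the timer.

Things in the scene. Friction and masses are not known exactly. Their poses are not given: they have to be found in the camera images.
- objective: Loose microscope objective, light grey metal with a green ring, standing upright on the bench in one of three places (two brown bottles have the others). 25 mm across at its widest (heights 8 to 28 mm), tapering above, 40 mm tall, 90 g. Origin: centre of its underside, z up along it.
- case: Blue dry case, fixed to the bench: 110 mm deep (x), 120 mm wide (y), walls 6 mm thick and 43 mm high, open on top; grey insert inside, its top at 18 mm; black gasket ring on the walls, standing up to 65 mm at the front until pressed down. Origin: centre of its underside; -x is the front with the latch, roughly towards the robot; z up.
- well (a point): Centre of the floor of the round well in the insert, 4 mm above the bench and 8 mm in front of the case's origin. The well is 31 mm in diameter and 14 mm deep, so 26 mm of the objective stand proud of the insert. Axes as the case.
- lid (a joint): Angle of the yellow lid, rad: 0 nominally shut, pi/2 upright, at most 2.05; starts at 1.75 to 1.95, leaning back from the robot. Stiff hinge (0.12 N m): stays where left. Touches the gasket at +0.125. The latch catches between -0.065 and +0.07, not known beforehand; a rigid stop comes 1 mm of edge travel below. Let go unlatched it springs up to about +0.12; latched it stays below +0.075.
- latch_place (a point): On the case's front wall, 66 mm in front of its origin and 46 mm up: about here is the sprung steel latch with its red plate, 55 to 77 mm in front of the origin, 47 mm wide, its top 64 to 80 mm above the bench (its exact height differs from case to case). The lid's front lip pushes it some 4 mm outwards on the way down; it springs back over the lip when it catches.
- lid_hinge (a point): Middle of the lid's hinge axis, at the rear (+x) of the case, 58 mm behind its origin and 52 mm above the bench. The axis runs along this point's y (the case's y).
- lid_pad (a point): Centre of the top of the black rubber pressing pad (30 by 44 mm) on the lid's outer face, 88 mm from the hinge axis; moves with the lid. Pressed here, gasket and latch push back with 3 N at first touch, then 7 to 15 N at the top of the latch's ramp, 3 to 11 N while the lip passes its nose (3 mm), then the click; a steep rise at the stop. With the lid at 0 the pad's top is 63 mm above the bench and z points up.
- lid_edge (a point): Middle of the lid's free edge (116 mm from the hinge axis, in the middle of its 9 mm thickness); moves with the lid. The lid is 122 mm wide. With it open the outer face looks away from the robot.
- dye_bottle: Loose brown bottle with a white cap, 30 mm across and 66 mm tall; origin at the centre of its underside. Leave it alone.
- oil_bottle: Loose brown bottle with a black cap, 26 mm across and 58 mm tall; origin at the centre of its underside. Leave it alone.
- timer: Loose white timer lying flat, 66 by 66 by 18 mm; origin at the centre of its underside. Leave it alone.
Mind the look-alikes: they are no part of the job. Leave any red look-alike of the objective alone.

How it is judged:
On the way, in this order (a step that is already met when the one before it is completed fails the run):
1. the objective stands upright in the well of the open case, let go (horizontal distance between objective and well below 0.006 m and z of objective in the frame of well below 0.005 m and angle between objective's own z axis and vertical below 0.12 rad and value of joint lid above 0.5 rad and contact force between objective and the fingers below 0.05 N), for 0.2 s.
2. the lid has been pressed until the latch holds it: it stays shut with nothing touching it (value of joint lid below 0.09 rad and contact force between case and the fingers below 0.1 N and contact force between case and the arm below 0.1 N), for 0.4 s.
At the end, for the whole second after the job is handed in: With the robot clear, the lid stays shut (lid angle below 0.09 rad, gasket kept compressed by the latch) and the objective stands in the well, within 6 mm of its centre, on its floor (within 5 mm) and upright (within 0.12 rad) (horizontal distance between objective and well below 0.006 m and z of objective in the frame of well below 0.005 m and angle between objective's own z axis and vertical below 0.12 rad and value of joint lid below 0.09 rad and linear speed of objective below 0.02 m/s); the robot touches nothing.
It fails at once if the lid or the case is pushed with more than 20 N (contact force between case and the arm above 20 N or contact force between case and the fingers above 20 N).
It fails at once if the lid is slammed (swings shut faster than 3 rad/s) (velocity of joint lid below -3 rad/s).
It fails at once if a bottle or the timer is displaced by more than 25 mm or a bottle is tipped over (distance of any of dye_bottle, oil_bottle, timer from where it was at the start of the episode above 0.025 m or angle between any of dye_bottle, oil_bottle's own z axis and vertical above 0.5 rad).
It also fails if it takes over 72 s, if anything falls off the work surface, if the arm or the gripper's body presses on something with over 40 N, if the wrist force passes 120 N, or if a joint passes its speed limit or range.

## Working session

There is one attempt and no reset: what is moved stays moved. The work goes in short steps, Python scripts to look and compute and a tool call to move; the robot and the scene stay as the last step left them, time stands still between calls to the robot, and variables do not carry over. Pictures are saved under pics/ and viewed, at most 10 in all, crops included, and the job is handed in when it is done.

Besides the shell and the picture viewer there is one more tool, called after "Request:" by a JSON object that holds its "name" and its "arguments". apply_moves: Moves the arm, as the interface text tells. Its arguments: {"type":"object","properties":{"moves":{"type":"array","items":{"type":"array","items":{"type":"array","items":{"type":"number"}}}}},"required":["moves"]}

```bash
mkdir -p pics
cat > h.py <<'E'
import numpy as np, cv2
from bench import telemetry, snapshot
def ray(s,u,v):
    f=240/np.tan(np.radians(s["fovy"])/2); R=np.array(s["R"]);t=np.array(s["t"])
    return -R.T@t, R.T@np.array([(u-s["cx"])/f,(v-s["cy"])/f,1])
def onz(s,u,v,z):
    c,d=ray(s,u,v); return c+d*(z-c[2])/d[2]
def px(s,X):
    f=240/np.tan(np.radians(s["fovy"])/2); p=np.array(s["R"])@X+np.array(s["t"]); return np.array([s["cx"]+f*p[0]/p[2],s["cy"]+f*p[1]/p[2]])
def save(s,n): cv2.imwrite("pics/"+n,s["image"][:,:,::-1])
E
python3 - <<'E'
from h import *
a=snapshot("top");b=snapshot("side");save(a,"top.png");save(b,"side.png")
for s in(a,b):print(s["fovy"],s["cx"],s["cy"],ray(s,320,240))
o=telemetry.get_obs();print(o)
E
```

```text
56.24028472048325 317.19532537081784 242.1794940297726 (array([0.39913548, 0.25461937, 0.92233615]), array([ 0.16270154, -0.01263283, -0.98662616]))
51.51422496325128 316.64849338378775 236.81656903800666 (array([0.34363203, 0.99950499, 0.37800395]), array([ 0.20507459, -0.90887745, -0.36328027]))
{'time': 0.1, 'joint_positions': array([-1.22009224e+00,  8.78693961e-02,  1.37208358e+00,  1.31795472e-05,
        1.68362748e+00, -1.03141569e-01]), 'qvel': array([-0.00056973, -0.00153295, -0.00211096, -0.00023256,  0.00033491,
        0.00117275]), 'joint_torque': array([ 1.99160982e-03, -3.41252768e+01, -3.03301191e+01,  7.19994097e-02,
        3.04698281e-02, -1.07027633e-04]), 'tool_pos': array([ 0.24107441, -0.49423365,  0.40363715]), 'ee_rot': array([-3.13961676e+00, -2.17691348e-04,  4.53846910e-01]), 'wrist_force': array([-0.37105744,  1.19546683,  0.26413211]), 'wrist_torque': array([ 0.02497878, -0.02410584,  0.01330658]), 'finger_force': 0.0, 'width': 0.09401951336583343}
```

View pics/top.png

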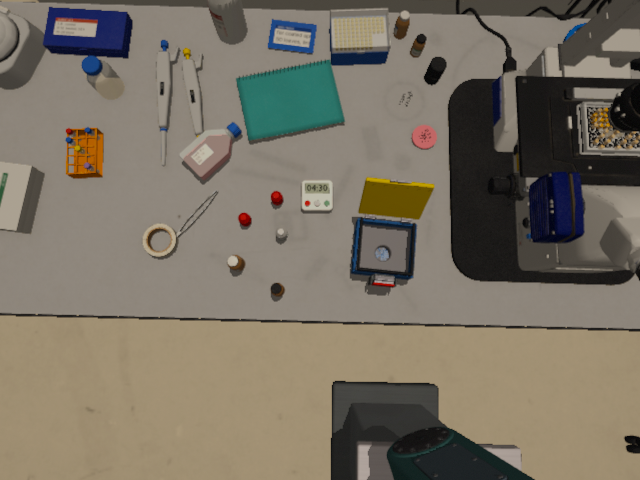

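View pics/side.png

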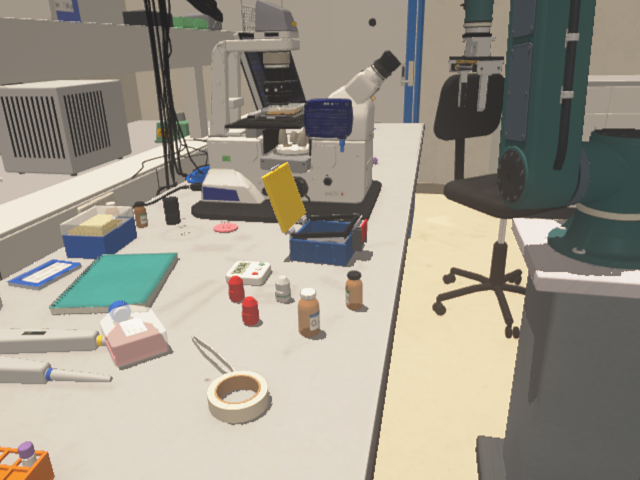

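The top view shows these candidates for the objective:
- Grey objective at (281,235), which is (283,289) in the side view. This is my choice.
- Red look-alikes at (245,219) and (277,199), to be left alone.
- Dye bottle at (236,262) and oil bottle at (277,290).

The case is at about (384,249) and the timer at (317,196).

Run:
```python
from h import *
a=snapshot("top");b=snapshot("side")
im=a["image"][165:305,225:445];A=cv2.resize(im,None,fx=2.6,fy=2.6,interpolation=2)
jm=b["image"][260:320,220:360];B=cv2.resize(jm,(572,245),interpolation=2)
cv2.imwrite("pics/crop.png",np.vstack([A[:,:,::-1],np.pad(B[:,:,::-1],((0,0),(0,0),(0,0)))])[:600])
for n,u,v,z in[("objtop",281,235,.035),("red1",245,219,.035),("red2",277,199,.035),("dye",236,260,.064),("oil",277,288,.056),("timer",317,196,.018)]:print(n,onz(a,u,v,z).round(3))
hsv=cv2.cvtColor(a["image"],cv2.COLOR_RGB2HSV)
m=cv2.inRange(hsv,(105,100,30),(125,255,255));m[:205]=0;m[300:]=0;m[:,:335]=0;m[:,430:]=0
pts=cv2.findNonZero(m);r=cv2.minAreaRect(pts);print(r)
for p in cv2.boxPoints(r):print(p,onz(a,*p,.043).round(4))
print(onz(a,*r[0],.043))
```

```text
objtop [0.554 0.322 0.035]
red1 [0.584 0.395 0.035]
red2 [0.627 0.333 0.035]
dye [0.498 0.404 0.064]
oil [0.446 0.324 0.056]
timer [0.641 0.251 0.018]
((383.520751953125, 248.25177001953125), (61.3706169128418, 56.38788986206055), 4.763641834259033)
[350.60007 273.80005] [0.4785 0.1817 0.043 ]
[355.2828  217.60693] [0.5914 0.1738 0.043 ]
[416.44144 222.70349] [0.5843 0.0512 0.043 ]
[411.7587 278.8966] [0.4716 0.0616 0.043 ]
[0.53090511 0.11711533 0.043     ]
```

View pics/crop.png

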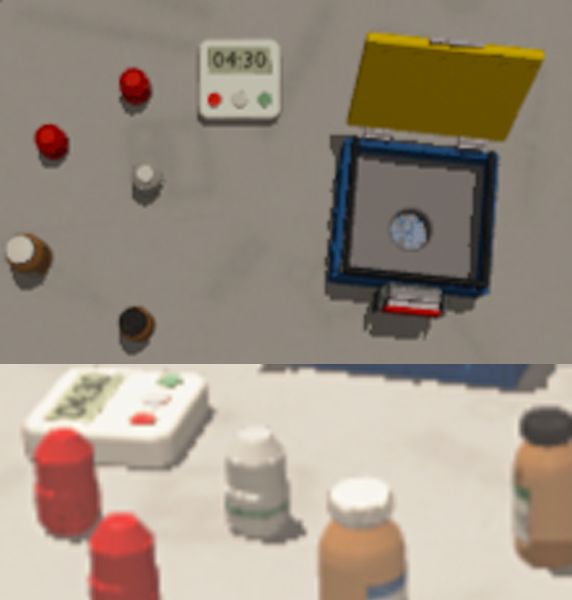

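The crop confirms it: the grey objective with a green ring is at top-view pixel (281.5,232), the well at (382.3,253.5), and the lid is open. Next I compute the hover.

```bash
cat >> h.py <<'E'
def go(target,yaw):
    o=telemetry.get_obs();r=o["ee_rot"];y=r[2]
    from scipy.spatial.transform import Rotation as Ro
    d=Ro.from_euler("xyz",r).as_matrix().T@(np.array(target)-o["tool_pos"])
    print("move",(d/.05).round(3),"turn",round(-np.degrees(yaw-y)/10,3),"| pos",o["tool_pos"].round(4),"yaw",round(y,4),"F",o["wrist_force"].round(2),"w",o["width"].round(4),o["time"])
E
python3 - <<'E'
from h import *
a=snapshot("top");b=snapshot("side")
w=onz(a,382.3,253.5,.018);print("well",w)
p=onz(a,281.5,232.3,.04);print("obj top",p)
hs=cv2.cvtColor(b["image"],cv2.COLOR_RGB2HSV)
# two-view: side column of objective centre ~ u=220+256/4.086
c1,d1=ray(a,281.5,232.3);c2,d2=ray(b,220+256/4.086,260+(430-364)/4.083)
S=np.linalg.lstsq(np.c_[d1,-d2],c2-c1,rcond=None)[0];print(c1+d1*S[0],c2+d2*S[1])
go([.555,.322,.33],-.065)
E
```

```text
well [0.52379507 0.11567729 0.018     ]
obj top [0.55817093 0.32047907 0.04      ]
[0.55791879 0.32037466 0.04139891] [0.55832406 0.32046331 0.04147857]Traceback (most recent call last):
  File "<stdin>", line 9, in <module>
  File "h.py", line 15, in go
    print("move",(d/.05).round(3),"turn",round(-np.degrees(yaw-y)/10,3),"| pos",o["tool_pos"].round(4),"yaw",round(y,4),"F",o["wrist_force"].round(2),"w",o["width"].round(4),o["time"])
                                                                                                                                                          ^^^^^^^^^^^^^^^^
AttributeError: 'float' object has no attribute 'round'
```

```bash
sed -i 's/o\["width"\].round(4)/round(o["width"],4)/' h.py; python3 -c "
from h import *
go([.558,.3205,.34],-.065)"
```

```text
move [ 12.84  -11.867   1.295] turn 2.973 | pos [ 0.2411 -0.4943  0.4043] yaw 0.4538 F [-0.01 -0.29 -0.94] w 0.0939 0.3
```

Request:
{"name": "apply_moves", "arguments": {"moves": [[[1, -0.9, 0, 1, 0.45], [2, -1.8, 0, 2, 0.45], [3, -2.7, 0, 2.97, 0.45], [12.84, -11.87, 1, 2.97, 0.45], [12.84, -11.87, 1.3, 2.97, 0.45], [12.84, -11.87, 1.3, 2.97, 0.45], [12.84, -11.87, 1.3, 2.97, 0.45], [12.84, -11.87, 1.3, 2.97, 0.45], [12.84, -11.87, 1.3, 2.97, 0.45], [12.84, -11.87, 1.3, 2.97, 0.45]]]}}

```text
time: 1.55
tool_pos: [0.4675, 0.0867, 0.3642]
ee_rot: [3.141, -0.001, -0.064]
wrist_force: [1.0, -0.7, 0.8]
width: 0.052
finger_force: 0.0
```

```bash
python3 -c "
from h import *
go([.558,.3205,.34],-.065)"
```

```text
move [ 1.506 -4.783  0.484] turn 0.004 | pos [0.4675 0.0867 0.3642] yaw -0.0643 F [ 1.   -0.72  0.75] w 0.052 1.55
```

Request:
{"name": "apply_moves", "arguments": {"moves": [[[1.5, -4.78, 0.48, 0, 0.45], [1.5, -4.78, 0.48, 0, 0.45], [1.5, -4.78, 0.48, 0, 0.45], [1.5, -4.78, 0.48, 0, 0.45], [1.5, -4.78, 0.48, 0, 0.45], [1.5, -4.78, 0.48, 0, 0.45], [1.5, -4.78, 0.48, 0, 0.45]]]}}

```text
time: 2.42
tool_pos: [0.5573, 0.3169, 0.3411]
ee_rot: [-3.141, -0.001, -0.066]
wrist_force: [-0.1, -0.7, -0.9]
width: 0.0517
finger_force: 0.0
```

```bash
python3 -c "
from h import *
go([.558,.3205,.34],-.065)
s=snapshot('wrist');save(s,'w1.png');print(ray(s,320,240),px(s,np.array([.558,.3205,.04])),px(s,np.array([.558,.3205,.0])))"
```

```text
move [ 0.009 -0.072  0.021] turn -0.006 | pos [0.5573 0.3169 0.3411] yaw -0.066 F [-0.14 -0.74 -0.88] w 0.0517 2.425
(array([0.63412945, 0.31202177, 0.32081102]), array([-0.25795697,  0.02342646, -0.96590556])) [317.86480011 241.61856679] [318.39439332 229.11611453]
```

View pics/w1.png

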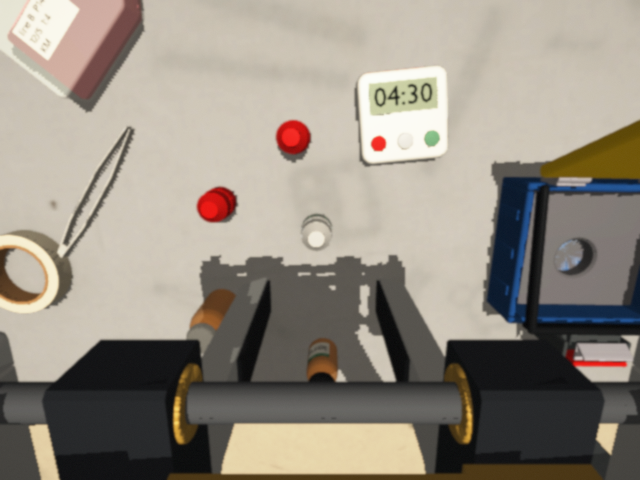

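The objective's top is at (316,239), within about 1.5 mm of the prediction at (318,242). The fingers are clear of the bottles and timer, so I descend.

Request:
{"name": "apply_moves", "arguments": {"moves": [[[0.02, -0.07, 0.02, 0, 0.45], [0.02, -0.07, 0.02, 0, 0.45], [0.02, -0.07, 1, 0, 0.45], [0.02, -0.07, 1.8, 0, 0.45], [0.02, -0.07, 1.8, 0, 0.45], [0.02, -0.07, 1.8, 0, 0.45]]]}}

```text
time: 3.22
tool_pos: [0.5592, 0.3218, 0.2519]
ee_rot: [-3.14, -0.002, -0.065]
wrist_force: [0.5, -0.2, 0.2]
width: 0.0519
finger_force: 0.0
```

```bash
python3 -c "
from h import *
go([.5588,.321,.2155],-.065)
"
```

```text
move [-0.01   0.017  0.729] turn 0.002 | pos [0.5592 0.3218 0.2519] yaw -0.0647 F [ 0.48 -0.16  0.22] w 0.0519 3.225
```

Request:
{"name": "apply_moves", "arguments": {"moves": [[[0, 0, 0.4, 0, 0.45], [0, 0, 0.73, 0, 0.45], [0, 0, 0.73, 0, 0.45], [0, 0, 0.73, 0, 0.6], [0, 0, 0.73, 0, 0.7], [0, 0, 0.73, 0, 0.8], [0, 0, 0.73, 0, 0.9], [0, 0, 0.73, 0, 0.9], [0, 0, 0.73, 0, 0.9], [0, 0, 0.73, 0, 0.9]]]}}

```text
time: 4.47
tool_pos: [0.5589, 0.3218, 0.2142]
ee_rot: [-3.141, -0.001, -0.065]
wrist_force: [-0.5, 0.4, 2.2]
width: 0.0228
finger_force: 30.0
```

```bash
python3 -c "
from h import *
go([.5588,.321,.36],-.065)
"
```

```text
move [ 2.000e-03  1.400e-02 -2.916e+00] turn 0.003 | pos [0.5589 0.3218 0.2142] yaw -0.0645 F [-0.52  0.35  2.19] w 0.0228 4.475
```

Request:
{"name": "apply_moves", "arguments": {"moves": [[[0, 0, -0.8, 0, 0.9], [0, 0, -1.6, 0, 0.9], [0, 0, -2.4, 0, 0.9], [0, 0, -2.6, 0, 0.9], [0, 0, -2.6, 0, 0.9], [0, 0, -2.6, 0, 0.9]]]}}

```text
time: 5.22
tool_pos: [0.5584, 0.3215, 0.3405]
ee_rot: [3.139, 0.004, -0.065]
wrist_force: [0.2, -0.5, -2.2]
width: 0.0226
finger_force: 30.0
```

```bash
python3 -c "
from h import *
go([.524,.1155,.335],-.065)
"
```

```text
move [-0.42   4.155  0.122] turn 0.002 | pos [0.5584 0.3215 0.3405] yaw -0.0646 F [ 0.17 -0.46 -2.22] w 0.0226 5.225
```

Request:
{"name": "apply_moves", "arguments": {"moves": [[[-0.1, 0.7, 0, 0, 0.9], [-0.2, 1.7, 0, 0, 0.9], [-0.3, 2.7, 0, 0, 0.9], [-0.4, 3.7, 0, 0, 0.9], [-0.42, 4.15, 0, 0, 0.9], [-0.42, 4.15, 0, 0, 0.9], [-0.42, 4.15, 0, 0, 0.9], [-0.42, 4.15, 0, 0, 0.9], [-0.42, 4.15, 0, 0, 0.9]]]}}

```text
time: 6.35
tool_pos: [0.5244, 0.1169, 0.3433]
ee_rot: [3.142, 0.0, -0.063]
wrist_force: [-0.7, -0.2, -1.7]
width: 0.0226
finger_force: 30.0
```

```bash
python3 -c "
from h import *
go([.524,.1155,.335],-.065)
s=snapshot('wrist');t=snapshot('top')
im=np.hstack([s['image'][:,:][100:480,160:520],cv2.resize(t['image'][150:310,310:450],(332,380),interpolation=2)])
cv2.imwrite('pics/w2.png',im[:,:,::-1]);print(px(s,np.array([.524,.1155,.018])))"
```

```text
move [-0.007  0.028  0.167] turn 0.011 | pos [0.5244 0.1169 0.3433] yaw -0.0631 F [-0.75 -0.22 -1.66] w 0.0226 6.35
[324.35819206 234.00140844]
```

View pics/w2.png

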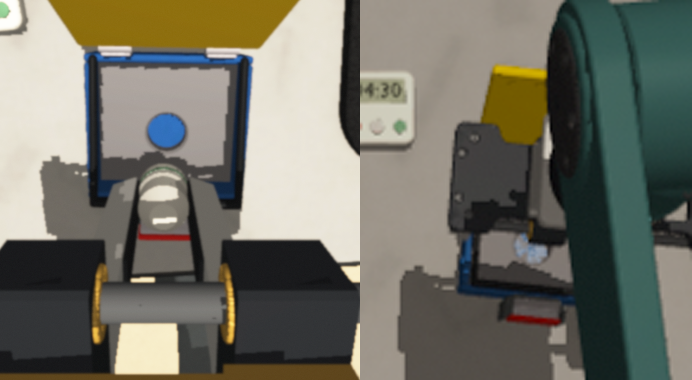

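The well centre is at wrist pixel (326,231) and the held objective is centred on column 322. I'll compare both with the calibration.

```bash
python3 -c "
from h import *
s=snapshot('wrist');o=telemetry.get_obs();p=o['tool_pos']
im=s['image'];hs=cv2.cvtColor(im,cv2.COLOR_RGB2HSV)
m=cv2.inRange(hs,(100,90,60),(125,255,255));m[:205]=0;m[258:]=0;m[:,:295]=0;m[:,355:]=0
M=cv2.moments(m,True);u,v=M['m10']/M['m00'],M['m01']/M['m00'];x,y,w,h=cv2.boundingRect(m);print('well blob',u,v,x,y,w,h)
print(onz(s,u,v,.004),onz(s,x+w/2,y+h/2,.018))
for d in (0,8,28,40): print(d,px(s,np.array([p[0],p[1],p[2]-.2142+d/1000])))
for r in (270,285,300,320): print(r,[ (c,tuple(im[r,c])) for c in range(288,360,6)])
t=snapshot('top')
hs=cv2.cvtColor(t['image'],cv2.COLOR_RGB2HSV)
"
```

```text
Traceback (most recent call last):
ZeroDivisionError: float division by zero
```

```bash
python3 -c "
from h import *
s=snapshot('wrist');o=telemetry.get_obs();p=o['tool_pos'];print(p,o['time'])
im=s['image'].copy();hs=cv2.cvtColor(im,cv2.COLOR_RGB2HSV)
print(im[231,300:352:4].tolist(),hs[231,326])
for d in (0,8,28,40): print(d,px(s,np.array([p[0],p[1],p[2]-.2142+d/1000])))
g=hs[200:265,290:362,1].copy();_,m=cv2.threshold(g,0,255,cv2.THRESH_OTSU)
c=max(cv2.findContours(m,0,2)[0],key=cv2.contourArea);e=cv2.fitEllipse(c);print(e,cv2.contourArea(c))
u,v=e[0][0]+290,e[0][1]+200;print(u,v,onz(s,u,v,.004),onz(s,u,v,.018))
"
```

```text
[0.52439521 0.11631806 0.34359595] 6.55
[[167, 160, 154], [149, 142, 136], [145, 162, 187], [171, 195, 223], [166, 192, 221], [166, 193, 225], [162, 188, 218], [156, 190, 227], [176, 203, 231], [157, 191, 228], [138, 175, 219], [82, 90, 106], [159, 150, 145]] [106  80 219]
0 [322.99314299 285.12783894]
8 [323.0192191  290.95881443]
28 [323.09417951 307.72099049]
40 [323.14738811 319.61916436]
((35.29645538330078, 29.9270076751709), (31.226707458496094, 34.34883117675781), 116.57976531982422) 748.5
325.2964553833008 229.9270076751709 [0.52394631 0.11420476 0.004     ] [0.52733301 0.11409458 0.018     ]
```

Request:
{"name": "apply_moves", "arguments": {"moves": [[[0.02, 0.03, 0.8, 0, 0.9], [0.02, 0.03, 1.6, 0, 0.9], [0.02, 0.03, 1.85, 0, 0.9], [0.02, 0.03, 1.85, 0, 0.9], [0.02, 0.03, 1.85, 0, 0.9], [0.02, 0.03, 1.85, 0, 0.9]]]}}

```text
time: 7.3
tool_pos: [0.5259, 0.1145, 0.2531]
ee_rot: [-3.141, -0.004, -0.065]
wrist_force: [-0.2, -0.2, -0.9]
width: 0.0229
finger_force: 30.0
```

```bash
python3 -c "
from h import *
s=snapshot('wrist');o=telemetry.get_obs();p=o['tool_pos'];print(p,o['ee_rot'],o['time'])
cv2.imwrite('pics/w3.png',cv2.resize(s['image'][160:330,220:430],None,fx=3,fy=3,interpolation=2)[:,:,::-1])
print(px(s,np.array([p[0],p[1],p[2]-.2142])),px(s,np.array([p[0],p[1],.004])),px(s,np.array([p[0],p[1],.018])),px(s,np.array([p[0]+.01,p[1],.018])))
"
```

```text
[0.52579231 0.11445332 0.25275503] [-3.14111495e+00 -3.04218490e-03 -6.45717050e-02] 7.35
[323.04822762 286.47574351] [322.98076732 265.64022371] [323.00571588 273.34573384] [321.87227016 256.93679153]
```

View pics/w3.png

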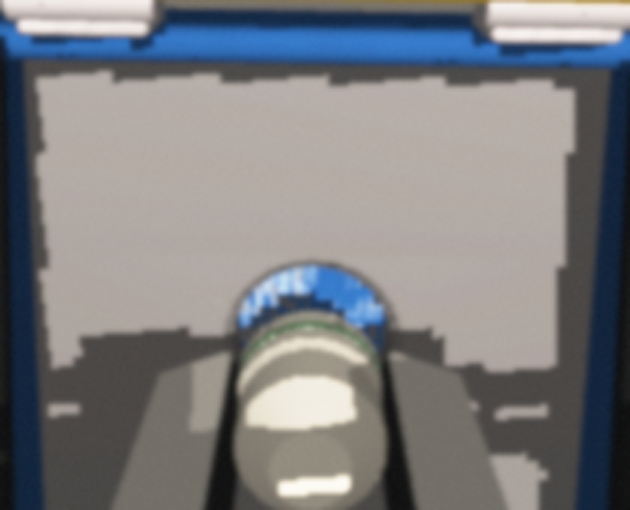

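The well's rim (columns 230–392) is centred on the objective (column 310). The far rim edge, at crop row 262, puts the well within about 0.5 mm in x. I lower it and let go.

Request:
{"name": "apply_moves", "arguments": {"moves": [[[0.01, -0.01, 0.25, 0, 0.9], [0.01, -0.01, 0.5, 0, 0.9], [0.01, -0.01, 0.6, 0, 0.9], [0.01, -0.01, 0.67, 0, 0.9], [0.01, -0.01, 0.67, 0, 0.9], [0.01, -0.01, 0.67, 0, 0.9]]]}}

```text
time: 8.1
tool_pos: [0.5258, 0.1148, 0.2182]
ee_rot: [3.141, 0.0, -0.065]
wrist_force: [-3.7, 0.1, 5.0]
width: 0.0228
finger_force: 30.1
```

```bash
python3 -c "
from h import *
go([.526,.1145,.2185],-.065)
"
```

```text
move [ 0.005  0.006 -0.007] turn 0.003 | pos [0.5258 0.1148 0.2182] yaw -0.0645 F [-3.72  0.06  4.96] w 0.0228 8.1
```

Request:
{"name": "apply_moves", "arguments": {"moves": [[[0, 0, -0.02, 0, 0.7], [0, 0, -0.02, 0, 0.6], [0, 0, -0.02, 0, 0.5], [0, 0, -0.02, 0, 0.45], [0, 0, -0.02, 0, 0.45], [0, 0, -0.02, 0, 0.45]]]}}

```text
time: 8.85
tool_pos: [0.5258, 0.1148, 0.2186]
ee_rot: [3.142, -0.0, -0.065]
wrist_force: [0.6, 0.7, -0.4]
width: 0.0517
finger_force: 0.0
```

Request:
{"name": "apply_moves", "arguments": {"moves": [[[0, 0, -0.4, 0, 0.45], [0, 0, -1.2, 0, 0.45], [0, 0, -2.2, 0, 0.45], [0, 0, -3, 0, 0.45], [0, 0, -3, 0, 0.45], [0, 0, -3, 0, 0.45]]]}}

```text
time: 9.6
tool_pos: [0.5256, 0.1148, 0.3674]
ee_rot: [3.141, 0.002, -0.065]
wrist_force: [-0.6, -1.0, -0.2]
width: 0.0519
finger_force: 0.0
```

```bash
python3 -c "
from h import *
s=snapshot('wrist');o=telemetry.get_obs();p=o['tool_pos'];print(o['width'],o['time'])
b=snapshot('side')
im=np.hstack([cv2.resize(s['image'][100:340,200:440],(480,480)),cv2.resize(b['image'][150:270,260:380],(300,300)) if 0 else np.vstack([cv2.resize(b['image'][150:270,250:370],(300,300)),np.zeros((180,300,3),np.uint8)])])
cv2.imwrite('pics/w4.png',im[:,:,::-1])
C=np.array([.5335,.114,0]);y=-.065
Rz=np.array([[np.cos(y),-np.sin(y),0],[np.sin(y),np.cos(y),0],[0,0,1]])
for th in(1.75,1.85,1.95):
  for yy in(-.061,.061):
    X=C+Rz@np.array([.058-.116*np.cos(th),yy,.052+.116*np.sin(th)]);print(th,yy,X.round(3),px(s,X).round(0),px(b,X).round(0))
go([.526,.1145,.4],-.065)
"
```

```text
0.051802921619286214 9.65
1.75 -0.061 [0.608 0.048 0.166] [462. 111.] [294. 160.]
1.75 0.061 [0.616 0.17  0.166] [184. 111.] [272. 175.]
1.85 -0.061 [0.619 0.047 0.164] [463.  84.] [289. 161.]
1.85 0.061 [0.627 0.169 0.164] [184.  84.] [266. 176.]
1.95 -0.061 [0.63  0.047 0.16 ] [462.  58.] [284. 163.]
1.95 0.061 [0.638 0.168 0.16 ] [184.  58.] [261. 178.]
move [ 0.009  0.006 -0.676] turn 0.002 | pos [0.5254 0.1148 0.3662] yaw -0.0646 F [ 0.08 -0.25 -1.  ] w 0.0518 9.7
```

View pics/w4.png

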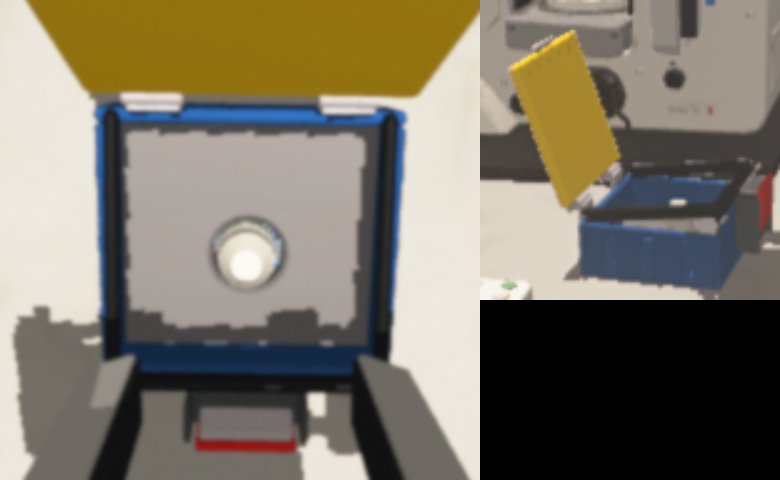

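The objective stands in the well at crop (247,255). In the side view the lid's near corner is at about (263,177), so the lid angle is about 1.9. I close the fingers, rise and go behind the lid.

Request:
{"name": "apply_moves", "arguments": {"moves": [[[0, 0, -0.6, 0, 0.8], [0, 0, -1.1, 0, 1], [0.6, 0, -1.1, 0, 1], [1.4, 0, -1.1, 0, 1], [2.2, 0, -1.1, 0, 1], [2.95, 0, -1.1, 0, 1], [2.95, 0, -1.1, 0, 1], [2.95, 0, -1.1, 0, 1], [2.95, 0, -1.1, 0, 1]]]}}

```text
time: 10.82
tool_pos: [0.6721, 0.1056, 0.424]
ee_rot: [3.142, 0.0, -0.064]
wrist_force: [0.0, 0.4, -0.1]
width: 0.0005
finger_force: 0.0
```

```bash
python3 -c "
from h import *
go([.5254+.148,.1148-.0096,.33],-.065)
b=snapshot('side');save(b,'s5.png')
"
```

```text
move [0.027 0.006 1.88 ] turn 0.005 | pos [0.6721 0.1056 0.424 ] yaw -0.0642 F [ 0.05  0.37 -0.07] w 0.0005 10.825
```

View pics/s5.png

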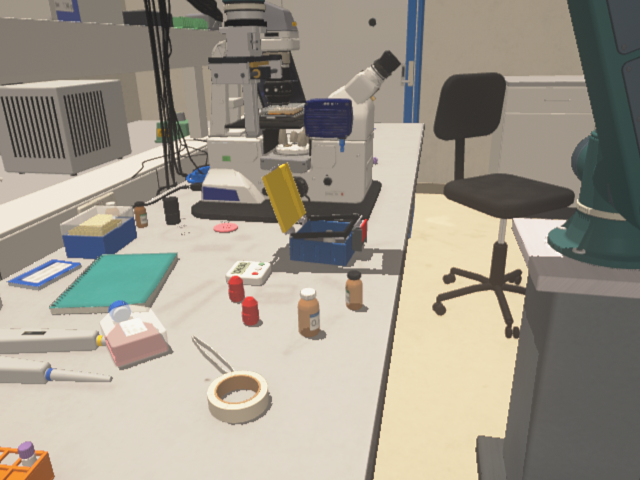

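Request:
{"name": "apply_moves", "arguments": {"moves": [[[0, 0, 0.8, 0, 1], [0, 0, 1.6, 0, 1], [0, 0, 1.8, 0, 1], [0, 0, 1.8, 0, 1], [-0.2, 0, 1.8, 0, 1], [-0.4, 0, 1.8, 0, 1], [-0.6, 0, 1.75, 0, 1], [-0.8, 0, 1.7, 0, 1], [-1.0, 0, 1.6, 0, 1], [-1.24, 0, 1.54, 0, 1]]]}}

```text
time: 12.12
tool_pos: [0.6104, 0.1094, 0.3467]
ee_rot: [3.141, 0.0, -0.065]
wrist_force: [0.9, -0.6, -0.8]
width: 0.0004
finger_force: 0.7
```

```bash
python3 -c "
from h import *
go([.5254+.085*.998,.1148-.085*.065,.347],-.065)
b=snapshot('side')
C=np.array([.5335,.114,0]);y=-.065
Rz=np.array([[np.cos(y),-np.sin(y),0],[np.sin(y),np.cos(y),0],[0,0,1]])
hs=cv2.cvtColor(b['image'],cv2.COLOR_RGB2HSV);m=cv2.inRange(hs,(22,150,80),(32,255,255));m[:150]=0;m[260:]=0;m[:,:240]=0;m[:,380:]=0
c=max(cv2.findContours(m,0,2)[0],key=cv2.contourArea);print(cv2.approxPolyDP(c,4,True).reshape(-1,2).tolist())
for th in(1.2,1.4,1.57,1.75):
    X=[px(b,C+Rz@np.array([.058-.116*np.cos(th),yy,.052+.116*np.sin(th)])).round(0) for yy in(-.061,.061)];print(th,X)
"
```

```text
move [-0.003  0.002 -0.006] turn 0.003 | pos [0.6104 0.1094 0.3467] yaw -0.0646 F [ 0.9  -0.64 -0.84] w 0.0004 12.125
[[303, 161], [281, 174], [284, 230], [306, 211]]
1.2 [array([324., 165.]), array([306., 180.])]
1.4 [array([313., 161.]), array([294., 176.])]
1.57 [array([304., 160.]), array([283., 174.])]
1.75 [array([294., 160.]), array([272., 175.])]
```

The lid is upright, with its corners at (281,174) and (303,161). I continue along the arc.

Request:
{"name": "apply_moves", "arguments": {"moves": [[[-0.25, 0, 0, 0, 1], [-0.5, 0, 0, 0, 1], [-0.75, 0, 0.06, 0, 1], [-0.99, 0, 0.14, 0, 1], [-1.21, 0, 0.26, 0, 1], [-1.42, 0, 0.4, 0, 1], [-1.61, 0, 0.57, 0, 1], [-1.77, 0, 0.76, 0, 1], [-1.77, 0, 0.76, 0, 1]]]}}

```text
time: 13.3
tool_pos: [0.5219, 0.115, 0.307]
ee_rot: [3.141, 0.003, -0.064]
wrist_force: [0.5, 0.9, 0.3]
width: 0.0004
finger_force: 0.0
```

```bash
python3 -c "
from h import *
go([.5254-.0036,.1148,.3085],-.065)
b=snapshot('side');cv2.imwrite('pics/s6.png',cv2.resize(b['image'][130:270,250:400],None,fx=3,fy=3)[:,:,::-1])
C=np.array([.5335,.114,0]);y=-.065
Rz=np.array([[np.cos(y),-np.sin(y),0],[np.sin(y),np.cos(y),0],[0,0,1]])
hs=cv2.cvtColor(b['image'],cv2.COLOR_RGB2HSV);m=cv2.inRange(hs,(22,150,80),(32,255,255));m[:150]=0;m[260:]=0;m[:,:240]=0;m[:,380:]=0
c=max(cv2.findContours(m,0,2)[0],key=cv2.contourArea);print(cv2.approxPolyDP(c,3,True).reshape(-1,2).tolist())
for th in(.4,.52,.65,.8):
    X=[px(b,C+Rz@np.array([.058-.116*np.cos(th),yy,.052+.116*np.sin(th)])).round(0) for yy in(-.061,.061)];print(th,X)
"
```

```text
move [-0.002  0.003 -0.031] turn 0.003 | pos [0.5219 0.115  0.307 ] yaw -0.0644 F [0.53 0.87 0.34] w 0.0004 13.3
[[353, 191], [346, 192], [333, 206], [323, 208], [329, 200], [309, 209], [289, 231], [338, 210]]
0.4 [array([356., 197.]), array([342., 216.])]
0.52 [array([353., 191.]), array([338., 209.])]
0.65 [array([349., 185.]), array([334., 202.])]
0.8 [array([344., 178.]), array([327., 195.])]
```

View pics/s6.png

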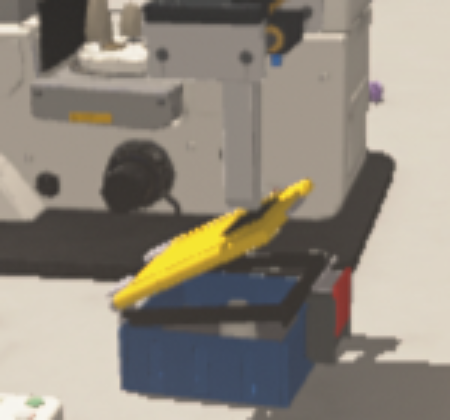

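The lid is at about 0.52 rad with its edge at (353,191). The fingertip is on the pad and tracking as modelled.

Request:
{"name": "apply_moves", "arguments": {"moves": [[[-0.1, 0, 0.14, 0, 1], [-0.18, 0, 0.29, 0, 1], [-0.24, 0, 0.42, 0, 1], [-0.28, 0, 0.53, 0, 1], [-0.33, 0, 0.6, 0, 1], [-0.35, 0, 0.63, 0, 1], [-0.35, 0, 0.63, 0, 1], [-0.35, 0, 0.63, 0, 1]]]}}

```text
time: 14.35
tool_pos: [0.5054, 0.1162, 0.2772]
ee_rot: [3.142, -0.0, -0.065]
wrist_force: [0.1, -0.2, -0.4]
width: 0.0006
finger_force: 0.0
```

```bash
python3 -c "
from h import *
go([.5254-.022,.1148+.0014,.275],-.065)"
```

```text
move [-0.039  0.002  0.044] turn 0.002 | pos [0.5054 0.1162 0.2772] yaw -0.0646 F [ 0.14 -0.19 -0.41] w 0.0006 14.35
```

Request:
{"name": "apply_moves", "arguments": {"moves": [[[-0.02, 0, 0.02, 0, 1], [-0.02, 0, 0.04, 0, 1], [-0.02, 0, 0.06, 0, 1], [-0.02, 0, 0.08, 0, 1], [-0.02, 0, 0.09, 0, 1], [-0.02, 0, 0.1, 0, 1], [-0.02, 0, 0.1, 0, 1]]]}}

```text
time: 15.22
tool_pos: [0.5042, 0.1163, 0.2728]
ee_rot: [3.142, 0.0, -0.064]
wrist_force: [-3.3, 0.3, 6.4]
width: 0.0002
finger_force: 2.7
```

Request:
{"name": "apply_moves", "arguments": {"moves": [[[0, 0, 0.01, 0, 1], [0, 0, 0.02, 0, 1], [0, 0, 0.02, 0, 1], [0, 0, 0.02, 0, 1]]]}}

```text
time: 15.72
tool_pos: [0.5041, 0.1163, 0.2722]
ee_rot: [-3.142, 0.001, -0.064]
wrist_force: [-5.4, 0.7, 7.8]
width: 0.0004
finger_force: 3.4
```

Request:
{"name": "apply_moves", "arguments": {"moves": [[[-0.02, 0, 0.01, 0, 1], [-0.025, 0, 0.02, 0, 1], [-0.025, 0, 0.02, 0, 1], [-0.025, 0, 0.02, 0, 1]]]}}

```text
time: 16.23
tool_pos: [0.5034, 0.1163, 0.2716]
ee_rot: [-3.141, -0.002, -0.065]
wrist_force: [-2.6, -0.5, 7.6]
width: 0.0005
finger_force: 3.5
```

Request:
{"name": "apply_moves", "arguments": {"moves": [[[-0.01, 0, 0.01, 0, 1], [-0.015, 0, 0.02, 0, 1], [-0.02, 0, 0.03, 0, 1], [-0.02, 0, 0.03, 0, 1], [-0.02, 0, 0.03, 0, 1]]]}}

```text
time: 16.85
tool_pos: [0.5027, 0.1164, 0.2705]
ee_rot: [-3.141, -0.004, -0.065]
wrist_force: [-2.0, -0.1, 8.6]
width: 0.0006
finger_force: 3.8
```

Request:
{"name": "apply_moves", "arguments": {"moves": [[[-0.01, 0, 0.01, 0, 1], [-0.015, 0, 0.02, 0, 1], [-0.02, 0, 0.03, 0, 1], [-0.02, 0, 0.03, 0, 1], [-0.02, 0, 0.03, 0, 1]]]}}

```text
time: 17.48
tool_pos: [0.502, 0.1164, 0.2682]
ee_rot: [-3.141, -0.004, -0.065]
wrist_force: [2.3, -0.7, 4.1]
width: 0.0004
finger_force: 1.8
```

The force has dropped, so the lip is past the ramp and on the nose. I continue in small steps.

Request:
{"name": "apply_moves", "arguments": {"moves": [[[0, 0, 0.01, 0, 1], [0, 0, 0.02, 0, 1], [0, 0, 0.02, 0, 1], [0, 0, 0.02, 0, 1]]]}}

```text
time: 17.98
tool_pos: [0.5014, 0.1165, 0.2664]
ee_rot: [-3.141, -0.001, -0.065]
wrist_force: [4.2, -0.2, 4.8]
width: 0.0006
finger_force: 2.5
```

Request:
{"name": "apply_moves", "arguments": {"moves": [[[0.01, 0, 0.01, 0, 1], [0.01, 0, 0.02, 0, 1], [0.01, 0, 0.02, 0, 1], [0.01, 0, 0.02, 0, 1]]]}}

```text
time: 18.48
tool_pos: [0.5015, 0.1165, 0.2654]
ee_rot: [-3.142, 0.0, -0.065]
wrist_force: [1.7, -0.4, 6.5]
width: 0.0006
finger_force: 3.4
```

Request:
{"name": "apply_moves", "arguments": {"moves": [[[0, 0, 0.01, 0, 1], [0, 0, 0.015, 0, 1], [0, 0, 0.015, 0, 1], [0, 0, 0.015, 0, 1]]]}}

```text
time: 18.98
tool_pos: [0.5015, 0.1165, 0.2654]
ee_rot: [-3.142, -0.0, -0.064]
wrist_force: [1.6, -1.7, 9.9]
width: 0.0006
finger_force: 4.8
```

The position is stuck while the force rises, so this is probably the stop after the click. I back off and check.

Request:
{"name": "apply_moves", "arguments": {"moves": [[[0, 0, -0.04, 0, 1], [0, 0, -0.08, 0, 1], [0, 0, -0.12, 0, 1], [0, 0, -0.16, 0, 1], [0, 0, -0.24, 0, 1], [0, 0, -0.6, 0, 1], [0, 0, -1.2, 0, 1], [0, 0, -2, 0, 1], [0, 0, -2.6, 0, 1], [0, 0, -2.6, 0, 1]]]}}

```text
time: 20.23
tool_pos: [0.5019, 0.1165, 0.3987]
ee_rot: [-3.14, -0.008, -0.065]
wrist_force: [-0.0, -0.9, -0.5]
width: 0.0008
finger_force: 0.0
```

```bash
python3 -c "
from h import *
b=snapshot('side');w=snapshot('wrist')
im=np.hstack([cv2.resize(b['image'][170:270,270:390],None,fx=3,fy=3,interpolation=2),cv2.resize(w['image'][60:360,140:500],None,fx=1,fy=1)])
cv2.imwrite('pics/s7.png',im[:,:,::-1])
C=np.array([.5335,.114,0]);y=-.065
Rz=np.array([[np.cos(y),-np.sin(y),0],[np.sin(y),np.cos(y),0],[0,0,1]])
hs=cv2.cvtColor(b['image'],cv2.COLOR_RGB2HSV);m=cv2.inRange(hs,(22,150,80),(32,255,255));m[:150]=0;m[260:]=0;m[:,:240]=0;m[:,380:]=0
c=max(cv2.findContours(m,0,2)[0],key=cv2.contourArea);print(cv2.approxPolyDP(c,2,True).reshape(-1,2).tolist())
for th in(0,.04,.08,.12):
    X=[px(b,C+Rz@np.array([.058-.116*np.cos(th),yy,.052+.116*np.sin(th)])).round(1) for yy in(-.061,.061)];print(th,X)
print(telemetry.get_obs()['wrist_force'],telemetry.get_obs()['time'])
"
```

```text
[[290, 232], [346, 236], [360, 213], [310, 211]]
0 [array([360.6, 219. ]), array([346.8, 240.6])]
0.04 [array([360.6, 216.8]), array([346.8, 238.1])]
0.08 [array([360.5, 214.6]), array([346.6, 235.7])]
0.12 [array([360.3, 212.4]), array([346.4, 233.3])]
[-0.22084243  0.0572377   0.15684693] 20.325
```

View pics/s7.png

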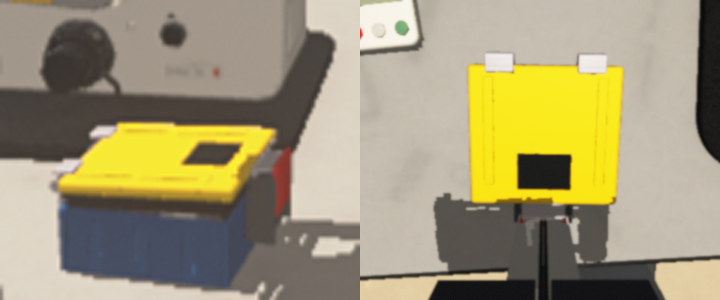

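The lid is down, with its corners in the side view at (346,236) and (360,213). That lies between the latched and unlatched angles, so I probe gently at a height only an unlatched lid would reach.

Request:
{"name": "apply_moves", "arguments": {"moves": [[[0, 0, 1, 0, 1], [0, 0, 1.8, 0, 1], [0, 0, 2.3, 0, 1], [0, 0, 2.4, 0, 1], [0, 0, 2.45, 0, 1], [0, 0, 2.5, 0, 1], [0, 0, 2.52, 0, 1], [0, 0, 2.54, 0, 1], [0, 0, 2.54, 0, 1]]]}}

```text
time: 21.45
tool_pos: [0.5017, 0.1164, 0.2676]
ee_rot: [-3.142, -0.001, -0.065]
wrist_force: [0.4, 0.6, 1.0]
width: 0.0006
finger_force: 0.0
```

There's no contact at tip height 0.0686. Unlatched, the lid pushed back with 6–9 N from 0.074 down, so the latch holds. I retreat and hand in.

Request:
{"name": "apply_moves", "arguments": {"moves": [[[0, 0, -0.3, 0, 1], [0, 0, -1, 0, 1], [0, 0, -2, 0, 1], [0, 0, -2.6, 0, 1], [0, 0, -2.6, 0, 1], [0, 0, -2.6, 0, 1], [0, 0, -2.6, 0, 1], [0, 0, -2.6, 0, 1], [0, 0, -2.6, 0, 1]]]}}

```text
time: 22.58
tool_pos: [0.5016, 0.1164, 0.3965]
ee_rot: [3.141, 0.001, -0.065]
wrist_force: [-0.6, 0.3, -0.3]
width: -0.0
finger_force: 0.0
```

```bash
python3 -c "
from bench import ticket
print(ticket.close_job())"
```

```text
the job is handed in; nothing more can be done
None
```

I stood the objective in the well, pressed the lid until it latched, and handed the job in at about 22.6 s; no verdict came back, but a gentle probe showed the lid holding shut, and the bottles and timer were never touched.

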